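# Sort the tagged housings, then hold the loupe at focus over the reject

## Robot

A 6-joint arm with a two-finger parallel gripper is mounted at the origin on a cart in front of the work surface, level with it; the furniture and walls round the work are solid. World frame = base frame: x ahead of the robot, y to its left, z up, the work surface at z = 0. Lengths are in m, angles in rad, forces in N, time in s.
With the tool pointing down it reaches from about 0.325 to 0.925 m from the base axis. Payload 3.1 kg.
Tool frame: the origin (TCP) lies on the mounting face of the last link; the fingertips stand 173 mm ahead of it and the grasp point (between the pads) lies 155 mm ahead of it; z points along the fingers, y is the line along which they close (so a half turn about z gives the same grasp; the last joint's range is limited). The gripper opens to 85 mm and grips with 20 to 120 N. Pads are 22 mm wide; open, the fingers measure 114 mm over their backs; the gripper's body (76 mm by 85 mm) begins 54 mm behind the grasp point. The pads swing forward as they close: fully open they stand 13 mm farther back than shut.
Start: joints at [1.162, 0.217, 1.613, -0, 1.311, -0.112], TCP at [0.183, 0.598, 0.405] pointing down, gripper open.
Joint ranges: [-2.75, 2.75], [-0.78, 2.1], [0.31, 2.55], [-1.13, 4.27], [0.13, 2.63], [-2.58, 2.58]. Speed limits (rad/s): [2.79, 2.79, 3.14, 3.14, 3.14, 3.14].

## Interface

Orientations are given as a 3x3 rotation matrix whose columns are the frame's x, y, z axes.
In Python, from cell import telemetry, eyes, arm, models gives the robot as it stands. The module is installed in compiled form; this text tells all that it offers.
- The arm moves only by the tool apply_moves, never from a script. Its argument "steps" is a list of rows, each a list of 5 numbers: the gripper command: -1 is shut, 1 is fully open, values between are in proportion, then the shift along the tool's x, y, z in cm, then the turn about the tool's z in degrees. A call has exactly 10 rows; each row shifts and turns the commanded pose from where the row before left it, along the tool's axes as they then stand; what a row does not reach is not made up. A row lasts 1/12 s, in which the tool goes at most 41.7 mm and 7.16 degrees, less where a joint would pass 70% of its speed; a pose out of reach is approached as far as the arm can. A call is refused whole if a number of a shift passes 4.17 or a number of a turn 7.16, either way. A call with a gripper value outside its range is refused whole. The fingers move at their own pace and stop on an object; "force" is the grip in N (left out, the last holds). Time passes only in rows, so rows that do not move let the fingers close, or fill a call up. It gives the time, the measured TCP pose, the force, the opening and the grip force at its end, in the units of the state.
- telemetry.observe(): the state, without advancing time (a new reading comes with each control period).
- eyes.read_camera(name): name is "side" or "top"; returns a dict with "image" (384x512x3 uint8, red, green, blue), "fx", "fy", "cx", "cy" (pixels), "D" ([k1, k2, p1, p2, k3] as OpenCV has them; the pictures are not rectified), "position" and "rotation" of the camera in the world. Camera axes: x right, y down, z forward; pixel columns grow to the right and rows downward; lengths in m; the calibration is good to about 2 mm. A picture is of the moment at which its call begins. There is no depth.
- arm.hand_in(): hands the job in; it is judged then, once.
Trained networks look in a picture, given as the dict that the camera call returned (one of the last four; its "shot" number tells which), for a name from the list of things; names that differ only in an ending like _2 or _b are one class to them, and where a whole thing is asked for, a point or a joint stands for the part that bears it (a point fixed in the world has none). Each returns a list of dicts, best first, with "score" (0 to 1); they miss things now and then, are a little off and sometimes report something else, mostly with a low value. They report only what shows in the picture. A call takes as long as a camera call.
- models.recognise(picture, query): "centre" ([x, y, z] in m, in the coordinates of the camera as it stood for that picture, good to about 4 mm: the middle of the surface that is visible of it).
- models.cut_out(picture, query): "pixels" (384x512 bool, what is visible of it).
- models.pinpoint(picture, query): "centre" ([x, y, z] in m, in the coordinates of the camera as it stood for that picture, good to about 4 mm: a listed point, or the origin of a listed thing).
The state is a dict: "time_s": time; "q": joint angles; "joint_vel": joint speeds; "tau": joint torques, N m; "ee_pos": TCP position; "tcp_rot": TCP orientation; "wrist_force": force on the tool from outside, world axes, zero at the start; "torque": the same for the moment, N m; "grip_width": finger opening in m; "grip_force": force on a finger pad.
Only numpy, scipy, OpenCV 4.12 (cv2) and the standard library are available. Lean on these libraries where they do the work, as an engineer would, in place of code of your own. Each camera call takes 0.05 s, during which the arm holds its last target. There are 200 camera calls.

## Task

Two bearing housings stand unsorted on the bench: seat the green-tagged one fully down in the empty pocket of the green pass nest and the red-tagged one fully down in the pocket of the red reject nest, setting them down rather than dropping them and letting go of them. Then lift the loupe off its wooden rest and hold its lens level, centred above the rejected housing, at the focal height shown by the pointer on the post of the reject nest; do not knock the housing or the post with the loupe, and do not shift the pointer. Finish while still holding the loupe there, still and touching nothing else, with the housing that was already in the pass nest, the wooden rest and the other bench things left where they are.

Things in the scene. Friction and masses are not known exactly. Their poses are not given: they have to be found in the camera images.
- green_housing_center (a point): centre of a loose bearing housing, 26 mm above its underside: grey flange 68 (x) x 40 (y) x 12 mm under an aluminium block 50 (x) x 34 (y) mm, 52 mm high overall, bore in the middle of the top, 0.15 to 0.31 kg. Green tag 11 x 30 mm on the top at the -x end. Grip across y (34 mm). Unsorted: goes in the free pocket of the green nest.
- red_housing_center (a point): centre of a loose bearing housing, 26 mm above its underside: grey flange 68 (x) x 40 (y) x 12 mm under an aluminium block 50 (x) x 34 (y) mm, 52 mm high overall, bore in the middle of the top, 0.15 to 0.31 kg. Red tag 11 x 30 mm on the top at the -x end. Grip across y (34 mm). Unsorted: goes in the pocket of the red nest; the middle of its top is the spot to look at.
- passed_housing_center (a point): centre of a loose bearing housing, 26 mm above its underside: grey flange 68 (x) x 40 (y) x 12 mm under an aluminium block 50 (x) x 34 (y) mm, 52 mm high overall, bore in the middle of the top, 0.15 to 0.31 kg. Green tag 11 x 30 mm on the top at the -x end. Grip across y (34 mm). Sorted before: it stays in the rear pocket of the green nest.
- pass_pocket (a point): floor centre of the free pocket of the green pass nest, a fixed plate 197 (x) x 86 x 14 mm with two pockets in line; this is the one nearer the robot, the rear one (90 mm along +x) is taken. Pocket 74 (x) x 46 (y) mm, 3 mm larger all round than a flange; floor 5 mm above the bench, rim 9 mm above the floor. A housing fits with its x axis along this x, either way round.
- reject_pocket (a point): floor centre of the only pocket of the red reject nest, a fixed plate 197 (x) x 86 x 14 mm. Pocket 74 (x) x 46 (y) mm, 3 mm larger all round than a flange; floor 5 mm above the bench, rim 9 mm above the floor; takes a housing with its x axis along this x, either way round. A graduated aluminium post, 181 mm tall above the bench, stands 118 mm along +x from here.
- focus_pointer (a point): tip of the thin red pointer on the yellow cursor (24 x 34 x 20 mm) clamped on the post of the reject nest; the tip is 84 mm along the nest's +x from the pocket's middle. Its height, 110 to 150 mm above the bench, is where the middle plane of the lens must be held. The cursor is held by friction only (25 N): do not push it.
- loupe_grip (a point): grip point of the loupe, at mid-height of its black flat-sided handle, 18 mm wide (y) and 16 mm high, which runs from 63 mm behind this point to 54 mm ahead of it along x. x points to the lens, z up when level. The balance point is about 15 mm toward the lens; mass 0.12 to 0.2 kg. On its rest it lies level, 44 mm above the bench.
- loupe_lens (a point): centre of the loupe's glass lens at mid-thickness, 90 mm along +x from the grip point; its dark round rim is 72 mm across and 11 mm high. z is the optical axis, vertical when the lens is level.
- loupe_rest: fixed wooden rest of the loupe, base 124 x 62 x 8 mm; origin under the loupe's grip point. Two cheeks 10 mm thick at x = -44 and +44 mm, 46.5 mm high, each with an open-topped notch 22 mm wide in which the handle lies; between them the handle is free all round. The lens sticks out beyond the +x cheek.
- nail_box: orange and white carton of nails, 66 x 151 x 51 mm, against the drawer cabinets on the right. Origin at the middle of its underside. A bystander, to be left alone.
- black_tape_roll: roll of black tape, 62 mm across, 19 mm thick, lying on the nail carton. Origin at the middle of its underside. A bystander, to be left alone.
- flux_bottle: blue bottle with a black cap, 60 mm across, 120 mm tall, at the back near the middle. Origin at the middle of its underside. A bystander, to be left alone.
- screwdriver: screwdriver with an amber handle, 29 mm thick, 181 mm long, lying behind the place of the unsorted housings. Origin at the middle of its underside. A bystander, to be left alone.
- nippers: dark end nippers, 38 x 153 x 16 mm, lying at the right in front of the bench grinder. Origin at the middle of its underside. A bystander, to be left alone.

How it is judged:
By the outcome, as a careful person would: the job done as asked, in the order asked, and still so for the second after the job is handed in, while the arm keeps its last pose, push and grip.
It also fails if it takes over 72 s, if anything falls off the work surface, if the arm or the gripper's body presses on something with over 40 N, if the wrist force passes 120 N, or if a joint passes its speed limit or range.

## Working session

There is one attempt and no reset: what is moved stays moved. The work goes in short steps, Python scripts to look and compute and a tool call to move; the robot and the scene stay as the last step left them, time stands still between calls to the robot, and variables do not carry over. Pictures are saved under pics/ and viewed, at most 11 in all, crops included, and the job is handed in when it is done.

Besides the shell and the picture viewer there is one more tool, called after "Emit:" by a JSON object that holds its "method" and its "body", one argument or row to a line. apply_moves: Moves the arm, as the interface text tells. Its arguments: {"type":"object","properties":{"steps":{"type":"array","items":{"type":"array","items":{"type":"number"}}},"force":{"type":"number"}},"required":["steps"]}

```bash
mkdir -p pics; cat > h.py <<'E'
import numpy as np, cv2
from cell import telemetry, eyes, arm, models
def w(p,c): return np.array(p['position'])+np.array(p['rotation'])@np.array(c)
def proj(p,X):
    R=np.array(p['rotation']);K=np.array([[p['fx'],0,p['cx']],[0,p['fy'],p['cy']],[0,0,1]])
    c=(np.atleast_2d(X)-np.array(p['position']))@R
    return cv2.projectPoints(c,np.zeros(3),np.zeros(3),K,np.array(p['D'],float))[0].reshape(-1,2)
def ray(p,uv):
    K=np.array([[p['fx'],0,p['cx']],[0,p['fy'],p['cy']],[0,0,1]])
    n=cv2.undistortPoints(np.array(uv,float).reshape(-1,1,2),K,np.array(p['D'],float)).reshape(-1,2)
    return np.c_[n,np.ones(len(n))]@np.array(p['rotation']).T
def onz(p,uv,z):
    d=ray(p,uv);o=np.array(p['position']);return o+d*((z-o[2])/d[:,2])[:,None]
def save(p,n): cv2.imwrite('pics/'+n,p['image'][:,:,::-1])
E
python3 - <<'E'
from h import *
np.set_printoptions(precision=4,suppress=True)
s=telemetry.observe();print(s['time_s'],s['ee_pos'],s['tcp_rot'],s['grip_width'])
P={n:eyes.read_camera(n) for n in('side','top')}
ims=[]
for n,p in P.items():
    print(n,p['position'],p['fx'])
    for q in['green_housing_center','red_housing_center','passed_housing_center','pass_pocket','reject_pocket','focus_pointer','loupe_grip','loupe_lens','loupe_rest','screwdriver','flux_bottle','nippers','nail_box']:
        r=models.pinpoint(p,q)
        print(q,[(round(d['score'],2),w(p,d['centre']).round(4).tolist(),proj(p,w(p,d['centre']))[0].round(0).tolist()) for d in r[:3]])
    save(p,n+'0.png')
E
```

```text
0.0 [0.1826 0.5973 0.4034] [[-0.9563  0.2925 -0.001 ]
 [ 0.2925  0.9563 -0.0022]
 [ 0.0003 -0.0024 -1.    ]] 0.08544585495293745
side [0.451  0.9349 0.6707] 361.27589634593403
green_housing_center [(0.84, [0.4683, -0.1008, 0.0229], [278.0, 195.0]), (0.36, [0.4669, 0.2063, 0.0031], [275.0, 262.0])]
red_housing_center [(0.84, [0.4193, -0.2312, 0.0242], [293.0, 176.0])]
passed_housing_center [(0.55, [0.5587, 0.0378, 0.0299], [247.0, 216.0])]
pass_pocket [(0.91, [0.4715, 0.0362, 0.0042], [275.0, 224.0])]
reject_pocket [(0.79, [0.467, 0.205, 0.001], [275.0, 262.0])]
focus_pointer [(0.43, [0.5492, 0.2027, 0.1248], [243.0, 223.0])]
loupe_grip [(0.73, [0.4462, 0.357, 0.0452], [281.0, 295.0])]
loupe_lens [(0.75, [0.5314, 0.3741, 0.0461], [243.0, 298.0]), (0.48, [0.4672, 0.2052, 0.0029], [275.0, 262.0])]
loupe_rest [(0.71, [0.449, 0.3446, 0.0024], [280.0, 304.0])]
screwdriver [(0.45, [0.5459, -0.1592, -0.0027], [257.0, 191.0])]
flux_bottle [(0.93, [0.6115, -0.078, -0.0012], [235.0, 203.0])]
nippers [(0.66, [0.4309, -0.4202, 0.0058], [289.0, 158.0])]
nail_box [(0.54, [0.6067, -0.1895, -0.0058],
[... 606 characters left out ...]
385.0, 231.0]), (0.27, [0.4471, 0.3526, 0.0469], [139.0, 220.0])]
loupe_grip [(0.62, [0.4415, 0.3533, 0.0482], [139.0, 221.0])]
loupe_lens [(0.82, [0.534, 0.3729, 0.0453], [135.0, 192.0])]
loupe_rest [(0.66, [0.4439, 0.3557, 0.0024], [143.0, 222.0])]
screwdriver [(0.88, [0.5424, -0.1604, 0.0009], [305.0, 193.0])]
flux_bottle [(0.81, [0.606, -0.0783, -0.0002], [279.0, 173.0]), (0.73, [0.4689, 0.0402, 0.0067], [242.0, 215.0])]
nippers [(0.72, [0.5517, 0.0388, 0.0278], [243.0, 188.0]), (0.53, [0.4211, -0.418, -0.0036], [385.0, 231.0])]
nail_box [(0.88, [0.6031, -0.1928, -0.0026], [314.0, 175.0]), (0.58, [0.5496, 0.2015, 0.1255], [185.0, 183.0]), (0.38, [0.4659, 0.2076, 0.0053], [190.0, 215.0])]
```

```bash
python3 - <<'E'
import cv2
a=cv2.imread('pics/top0.png')[150:270,110:410];cv2.imwrite('pics/t1.png',cv2.resize(a,(800,320),interpolation=cv2.INTER_CUBIC))
a=cv2.imread('pics/side0.png')[140:340,170:370];cv2.imwrite('pics/s1.png',cv2.resize(a,(600,600),interpolation=cv2.INTER_CUBIC))
E
```

```text
(no output)
```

View pics/t1.png

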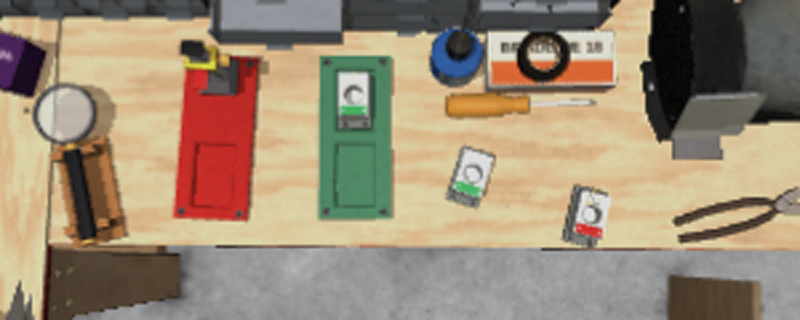

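View pics/s1.png

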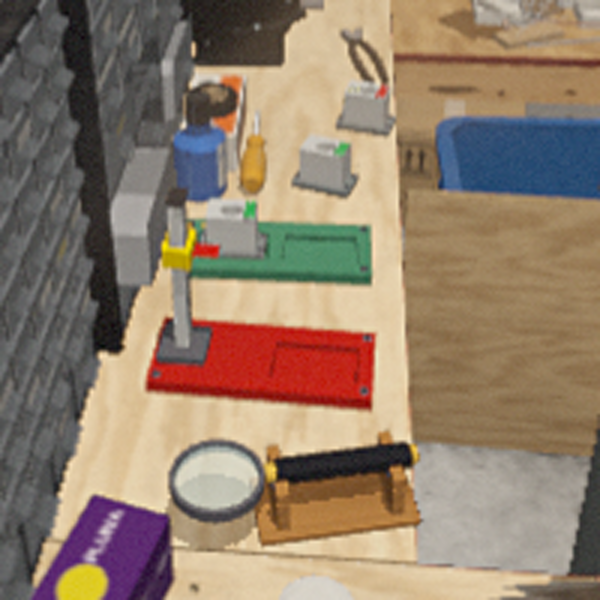

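```bash
cat > fit.py <<'E'
from h import *
from scipy.optimize import minimize
S=8
def box(x0,x1,y0,y1,z0,z1): return np.array([[x,y,z] for x in(x0,x1) for y in(y0,y1) for z in(z0,z1)],float)
def cyl(cx,r,z0,z1):
    a=np.linspace(0,2*np.pi,40);return np.vstack([np.c_[cx+r*np.cos(a),r*np.sin(a),0*a+z] for z in(z0,z1)])
H=[box(-.034,.034,-.02,.02,-.026,-.014),box(-.025,.025,-.017,.017,-.026,.026)]
PL=[box(.045-.0985,.045+.0985,-.043,.043,-.005,.009)]
LO=[box(-.063,.054,-.009,.009,-.008,.008),cyl(.09,.036,-.0055,.0055)]
POST=[box(.095,.141,-.03,.03,0,.03),box(.07,.135,-.025,.025,.03,.18)]
def tf(P,x,y,z,t):
    c,s=np.cos(t),np.sin(t);return P@np.array([[c,s,0],[-s,c,0],[0,0,1]])+[x,y,z]
def render(p,parts,pose,roi):
    u0,v0,u1,v1=roi;m=np.zeros(((v1-v0)*S,(u1-u0)*S),np.uint8)
    for P in parts:
        uv=((proj(p,tf(P,*pose))+.5-[u0,v0])*S*16).astype(np.int32)
        cv2.fillConvexPoly(m,cv2.convexHull(uv),1,shift=4)
    return cv2.resize(m.astype(np.float32),(u1-u0,v1-v0),interpolation=cv2.INTER_AREA)
def fit(views,parts,x,y,z,t):
    pr=[]
    for p,m,ig in views:
        uv=proj(p,np.vstack([tf(P,x,y,z,t) for P in parts]))
        u0,v0=(uv.min(0)-14).astype(int);u1,v1=(uv.max(0)+14).astype(int)
        u0,v0=max(u0,0),max(v0,0);roi=(u0,v0,min(u1,512),min(v1,384))
        sl=np.s_[roi[1]:roi[3],roi[0]:roi[2]];pr.append((p,m[sl].astype(float),~ig[sl],roi))
    def cost(a):
        return sum((np.abs(render(p,parts,(a[0]/100+x,a[1]/100+y,z,t+a[2]/5),r)-m)*k).sum()/(m*k).sum() for p,m,k,r in pr)
    b=minimize(cost,[0,0,0],method='Nelder-Mead',options=dict(initial_simplex=[[0,0,0],[.7,0,0],[0,.7,0],[0,0,.5]],xatol=.005,fatol=1e-5))
    b=minimize(cost,b.x,method='Nelder-Mead',options=dict(initial_simplex=b.x+np.array([[0,0,0],[.3,0,0],[0,.3,0],[0,0,.3]]),xatol=.005,fatol=1e-5))
    a=b.x;return np.round([x+a[0]/100,y+a[1]/100,np.degrees(t+a[2]/5),b.fun/len(views)],4)
def no(): return np.zeros((384,512),bool)
def colour(p,which):
    h,s,v=cv2.split(cv2.cvtColor(p['image'],cv2.COLOR_RGB2HSV))
    return ((h<8)|(h>172))&(s>150)&(v>50) if which=='red' else (h>55)&(h<90)&(s>70)&(v>40)
E
cat > f1.py <<'E'
from fit import *
P={n:eyes.read_camera(n) for n in('side','top')}
def rg(q,parts,*pose,z):
    for vs in(['side'],['top'],['side','top']):
        V=[]
        for n in vs:
            r=models.cut_out(P[n],q)
            g=proj(P[n],[[pose[0],pose[1],z]])[0]
            r=[d for d in r if d['pixels'].any() and np.hypot(*(np.argwhere(d['pixels']).mean(0)[::-1]-g))<25]
            if r: V.append((P[n],r[0]['pixels'],no()))
        if V: print(q,vs,fit(V,parts,pose[0],pose[1],z,pose[2]))
rg('green_housing_center',H,.4675,-.099,-.25,z=.026)
rg('red_housing_center',H,.4195,-.235,-.15,z=.026)
rg('passed_housing_center',H,.556,.038,0,z=.031)
rg('loupe_grip',LO,.444,.355,.22,z=.044)
for q,x,y,t,c in(('pass',.469,.038,0,'green'),('rej',.4665,.206,-.03,'red')):
    for vs in(['side'],['top'],['side','top']):
        V=[]
        for n in vs:
            p=P[n];roi=(0,0,512,384)
            ig=render(p,POST,(.4665,.206,0,-.03),roi)+sum(render(p,H,a,roi) for a in((.556,.038,.031,0),))>0
            ig=cv2.dilate(ig.astype(np.uint8),np.ones((5,5)))>0
            V.append((p,colour(p,c),ig))
        print(q,vs,fit(V,PL,x,y,.005,t))
# pointer
p=P['side'];m=colour(p,'red');sub=m[205:240,222:262]
print('\n'.join(''.join('#' if k else '.' for k in r) for r in sub))
E
python3 f1.py
```

```text
green_housing_center ['side'] [  0.4688  -0.0973 -10.7798   0.127 ]
green_housing_center ['top'] [  0.4661  -0.0992 -15.9733   0.1793]
green_housing_center ['side', 'top'] [  0.468   -0.0994 -15.1178   0.1665]
red_housing_center ['side'] [  0.4238  -0.2287 -16.4063   0.0806]
red_housing_center ['top'] [  0.4196  -0.2343 -18.1701   0.1242]
red_housing_center ['side', 'top'] [  0.422   -0.2341 -13.1111   0.136 ]
passed_housing_center ['side'] [0.5581 0.0376 4.6111 0.2212]
passed_housing_center ['top'] [0.5548 0.0394 2.1113 0.1015]
passed_housing_center ['side', 'top'] [0.5568 0.0394 2.5311 0.1892]
loupe_grip ['side'] [ 0.4471  0.3536 14.3811  0.1651]
loupe_grip ['top'] [ 0.4452  0.3544 13.5446  0.1805]
loupe_grip ['side', 'top'] [ 0.446   0.3542 13.8369  0.1755]
pass ['side'] [0.4732 0.0359 0.1299 0.1279]
pass ['top'] [0.4687 0.0405 0.5881 0.0999]
pass ['side', 'top'] [0.4705 0.0376 1.36   0.1377]
rej ['side'] [ 0.4692  0.2061 -2.962   0.0767]
rej ['top'] [ 0.467   0.2077 -2.0696  0.0507]
rej ['side', 'top'] [ 0.4686  0.2073 -2.5297  0.0742]
........................................
...
[... 690 characters left out ...]
...
.............########...................
............#########...................
................#####...................
........................................
........................................
........................................
........................................
........................................
........................................
........................................
........................................
........................................
........................................
........................................
........................................
........................................
........................................
```

```bash
cat > f2.py <<'E'
from fit import *
P={n:eyes.read_camera(n) for n in('side','top')}
def mk(p):
    h,s,v=cv2.split(cv2.cvtColor(cv2.GaussianBlur(p['image'],(3,3),.6),cv2.COLOR_RGB2HSV))
    wood=(h>5)&(h<28)&(s>45)
    return ~wood
def keep(m,g):
    n,l=cv2.connectedComponents(m.astype(np.uint8),connectivity=4);k=np.zeros_like(m)
    a=l[int(g[1])-4:int(g[1])+5,int(g[0])-4:int(g[0])+5];a=a[a>0]
    k=l==np.bincount(a).argmax();return cv2.morphologyEx(k.astype(np.uint8),cv2.MORPH_CLOSE,np.ones((5,5)))>0
for q,x,y,t in(('green',.468,-.099,-.26),('red',.421,-.233,-.25)):
    for vs in(['side'],['top']):
        for t0 in (t,t+.15):
            V=[(P[n],keep(mk(P[n]),proj(P[n],[[x,y,.03]])[0]),no()) for n in vs]
            r=fit(V,H,x,y,.026,t0);print(q,vs,r,V[0][1].sum())
    
    p=P['top'];uv=proj(p,[[x,y,.03]])[0].astype(int)
    c=p['image'][uv[1]-18:uv[1]+18,uv[0]-18:uv[0]+18]
    k=cv2.resize(c[:,:,::-1],None,fx=10,fy=10,interpolation=cv2.INTER_NEAREST)
    tr=r
    for B in (box(-.034,.034,-.02,.02,-.014,-.014),box(-.025,.025,-.017,.017,.026,.026)):
        w_=proj(p,tf(B,r[0],r[1],.026,np.radians(r[2])))
        cv2.polylines(k,[cv2.convexHull(((w_-uv+18.5)*10).astype(np.int32))],True,(255,0,255),1)
    cv2.imwrite(f'pics/{q}_f.png',k)
a=[cv2.imread(f'pics/{q}_f.png') for q in('green','red')];cv2.imwrite('pics/f.png',np.hstack(a))
for n,uv in(('side',(242.5,223.3)),):
    p=P[n];d=ray(p,[uv])[0];o=np.array(p['position'])
    for x,y,t in((.4692,.2061,-.04),(.467,.2077,-.036)):
        tip=np.array([x+.084*np.cos(t),y+.084*np.sin(t)]);s=(tip[1]-o[1])/d[1];print('tip',tip,o+d*s)
E
python3 f2.py
```

```text
green ['side'] [  0.4685  -0.1027 -12.7277   0.1363] 311
green ['side'] [  0.4685  -0.1027 -12.8662   0.136 ] 311
green ['top'] [  0.4663  -0.099  -17.961    0.0922] 258
green ['top'] [  0.4664  -0.0991 -17.3367   0.093 ] 258
red ['side'] [ 0.4236 -0.2423 -1.6605  0.2083] 235
red ['side'] [ 0.4236 -0.2422 -1.5168  0.2081] 235
red ['top'] [  0.4199  -0.2357 -14.8408   0.1007] 293
red ['top'] [  0.4198  -0.2356 -14.5319   0.1011] 293
tip [0.55313281 0.2027409 ] [0.55066619 0.2027409  0.12407602]
tip [0.55094557 0.20467665] [0.55040262 0.20467665 0.12552133]
```

View pics/f.png

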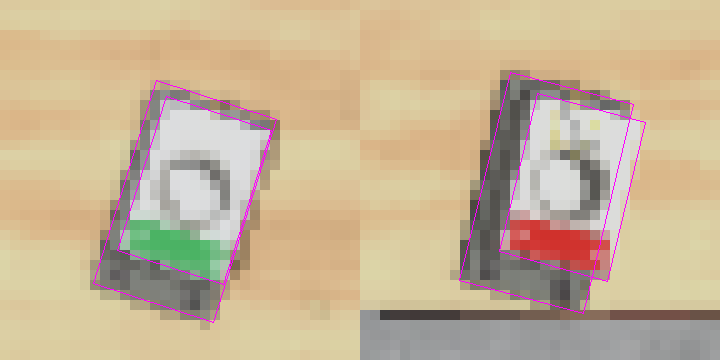

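```bash
cat > plan.py <<'E'
import sys,numpy as np
from cell import telemetry
s=telemetry.observe();R=np.array(s['tcp_rot']);p=np.array(s['ee_pos'])+.155*R[:,2]
a0=np.degrees(np.arctan2(R[1,1],R[0,1]))
print('t',round(s['time_s'],2),'grasp pt',p.round(4),'alpha',a0.round(2),'tilt z',R[:,2].round(4),'grip',round(s['grip_width'],4),round(s['grip_force'],1),'F',np.round(s['wrist_force'],1),'M',np.round(s['torque'],2))
if len(sys.argv)>1:
    x,y,z,a=map(float,sys.argv[1:5]);d=np.array([x,y,z])-p;t=np.radians(a)
    for n,b in(('axes now',np.radians(a0)),('axes after turn',t)):
        Y=np.array([np.cos(b),np.sin(b),0]);X=np.array([-np.sin(b),np.cos(b),0])*1.0
        X=np.cross(Y,[0,0,-1])
        print(n,'tool cm',np.round([X@d*100,Y@d*100,-d[2]*100],2),'turn',round(a0-a,2))
E
python3 plan.py .467 -.0995 .245 74
```

```text
t 2.4 grasp pt [0.1828 0.5977 0.2497] alpha 72.99 tilt z [-0.  0. -1.] grip 0.0856 0.0 F [0.9 0.2 0.3] M [-0.02  0.01 -0.04]
axes now tool cm [-47.57 -58.36   0.47] turn -1.01
axes after turn tool cm [-46.54 -59.18   0.47] turn -1.01
```

Emit:
{"method": "apply_moves", "body": {
  "steps": [
    [1,-0.8,-1,0,-1],
    [1,-1.6,-2,0,0],
    [1,-2.4,-2.95,0,0],
    [1,-2.4,-2.95,0,0],
    [1,-2.4,-2.95,0,0],
    [1,-2.4,-2.95,0,0],
    [1,-2.4,-2.95,0,0],
    [1,-2.4,-2.95,0,0],
    [1,-2.4,-2.95,0,0],
    [1,-2.4,-2.95,0,0]
  ]
}}

```text
time_s: 3.23
ee_pos: [0.317, 0.2807, 0.405]
tcp_rot: [[-0.961, 0.275, 0.001], [0.275, 0.961, 0.0], [-0.001, 0.001, -1.0]]
wrist_force: [0.9, 0.1, 1.1]
grip_width: 0.0857
grip_force: 0.0
```

Emit:
{"method": "apply_moves", "body": {
  "steps": [
    [1,-2.4,-2.95,0,0],
    [1,-2.4,-2.95,0,0],
    [1,-2.4,-2.95,0,0],
    [1,-2.4,-2.95,0,0],
    [1,-2.4,-2.95,0,0],
    [1,-2.4,-2.95,0,0],
    [1,-2.4,-2.95,0,0],
    [1,-2.4,-2.95,0,0],
    [1,-2,-2.5,2,0],
    [1,-1.2,-1.5,2,0]
  ]
}}

```text
time_s: 4.07
ee_pos: [0.4578, -0.048, 0.3665]
tcp_rot: [[-0.96, 0.278, 0.006], [0.278, 0.96, -0.003], [-0.007, -0.001, -1.0]]
wrist_force: [0.5, -0.1, -0.9]
grip_width: 0.0853
grip_force: 0.0
```

```bash
python3 plan.py .467 -.0995 .12 74
```

```text
t 4.07 grasp pt [ 0.4588 -0.0484  0.2115] alpha 73.84 tilt z [ 0.0061 -0.0026 -1.    ] grip 0.0853 0.0 F [ 0.5 -0.1 -0.9] M [-0.01 -0.01  0.04]
axes now tool cm [-2.21 -4.68  9.15] turn -0.16
axes after turn tool cm [-2.2  -4.69  9.15] turn -0.16
```

Emit:
{"method": "apply_moves", "body": {
  "steps": [
    [1,-0.9,-1.7,2,0],
    [1,-0.7,-1.5,2,0],
    [1,-0.4,-1,2,0],
    [1,0,0,2,0],
    [1,0,0,1,0],
    [1,0,0,0,0],
    [1,0,0,0,0],
    [1,0,0,0,0],
    [1,0,0,0,0],
    [1,0,0,0,0]
  ]
}}

```text
time_s: 4.9
ee_pos: [0.4644, -0.0905, 0.2762]
tcp_rot: [[-0.961, 0.275, 0.003], [0.275, 0.961, -0.001], [-0.003, -0.0, -1.0]]
wrist_force: [0.7, -0.1, 0.0]
grip_width: 0.0855
grip_force: 0.0
```

```bash
python3 plan.py .467 -.0995 .037 74
```

```text
t 4.9 grasp pt [ 0.4648 -0.0907  0.1212] alpha 74.03 tilt z [ 0.0028 -0.001  -1.    ] grip 0.0855 0.0 F [ 0.7 -0.1  0. ] M [ 0.05 -0.02 -0.03]
axes now tool cm [-0.45 -0.79  8.42] turn 0.03
axes after turn tool cm [-0.45 -0.79  8.42] turn 0.03
```

Emit:
{"method": "apply_moves", "body": {
  "steps": [
    [1,-0.2,-0.4,1,0],
    [1,-0.25,-0.4,1.5,0],
    [1,0,0,1.7,0],
    [1,0,0,1.7,0],
    [1,0,0,1.5,0],
    [1,0,0,1,0],
    [1,0,0,0,0],
    [1,0,0,0,0],
    [-1,0,0,0,0],
    [-1,0,0,0,0]
  ],
  "force": 40
}}

```text
time_s: 5.73
ee_pos: [0.4666, -0.0998, 0.1918]
tcp_rot: [[-0.961, 0.276, 0.002], [0.276, 0.961, -0.001], [-0.002, -0.0, -1.0]]
wrist_force: [-0.4, -0.8, 0.7]
grip_width: 0.0639
grip_force: 0.0
```

Emit:
{"method": "apply_moves", "body": {
  "steps": [
    [-1,0,0,0,0],
    [-1,0,0,0,0],
    [-1,0,0,0,0],
    [-1,0,0,0,0],
    [-1,0,0,0,0],
    [-1,0,0,0,0],
    [-1,0,0,0,0],
    [-1,0,0,0,0],
    [-1,0,0,0,0],
    [-1,0,0,0,0]
  ]
}}

```text
time_s: 6.57
ee_pos: [0.4665, -0.0997, 0.1916]
tcp_rot: [[-0.961, 0.276, 0.002], [0.276, 0.961, -0.0], [-0.002, 0.0, -1.0]]
wrist_force: [-0.6, -0.9, 6.2]
grip_width: 0.0336
grip_force: 41.8
```

```bash
python3 plan.py .470 .0385 .140 90.6
```

```text
t 6.57 grasp pt [ 0.4667 -0.0998  0.0366] alpha 73.99 tilt z [ 1.6e-03 -5.0e-04 -1.0e+00] grip 0.0336 41.8 F [-0.6 -0.9  6.2] M [ 0.13  0.13 -0.03]
axes now tool cm [  3.5   13.38 -10.34] turn -16.61
axes after turn tool cm [ -0.47  13.82 -10.34] turn -16.61
```

Emit:
{"method": "apply_moves", "body": {
  "steps": [
    [-1,0,0,-0.5,0],
    [-1,0,0,-1.2,0],
    [-1,0,0,-1.8,0],
    [-1,0,0,-2,0],
    [-1,0,0,-2,-3.3],
    [-1,0,0,-1.5,-3.3],
    [-1,0,0,-1,-3.3],
    [-1,0,0,0,-3.3],
    [-1,0,0,0,-3.4],
    [-1,0,0,0,0]
  ]
}}

```text
time_s: 7.4
ee_pos: [0.465, -0.0992, 0.29]
tcp_rot: [[-1.0, -0.011, -0.002], [-0.011, 1.0, 0.001], [0.002, 0.001, -1.0]]
wrist_force: [0.4, 0.1, -2.4]
grip_width: 0.0336
grip_force: 41.0
```

Emit:
{"method": "apply_moves", "body": {
  "steps": [
    [-1,0,0.8,0,0],
    [-1,-0.1,1.6,0,0],
    [-1,-0.1,2.4,0,0],
    [-1,-0.1,2.5,0,0],
    [-1,-0.1,2.5,0,0],
    [-1,-0.1,2.2,0,0],
    [-1,0,1.2,0,0],
    [-1,0,0.6,0,0],
    [-1,0,0,0,0],
    [-1,0,0,0,0]
  ]
}}

```text
time_s: 8.23
ee_pos: [0.4691, 0.0387, 0.2902]
tcp_rot: [[-1.0, -0.011, -0.001], [-0.011, 1.0, -0.0], [0.001, -0.0, -1.0]]
wrist_force: [0.1, -0.4, -3.0]
grip_width: 0.0335
grip_force: 40.9
```

```bash
python3 plan.py .470 .0385 .080 90.6; python3 - <<'E'
from h import *
for n in('side','top'):
    p=eyes.read_camera(n);save(p,n+'1.png')
    for r in models.pinpoint(p,'green_housing_center')[:2]: print(n,r['score'],w(p,r['centre']).round(4))
    print(proj(p,[[.47,.0385,.14]]))
    c=p['image'];u,v=proj(p,[[.47,.0385,.08]])[0].astype(int);k=c[v-40:v+40,u-40:u+40]
    cv2.imwrite(f'pics/{n}1c.png',cv2.resize(k[:,:,::-1],(400,400),interpolation=cv2.INTER_CUBIC))
cv2.imwrite('pics/c1.png',np.hstack([cv2.imread(f'pics/{n}1c.png') for n in('side','top')]))
E
```

```text
t 8.23 grasp pt [0.4689 0.0386 0.1352] alpha 90.62 tilt z [-1.1e-03 -5.0e-04 -1.0e+00] grip 0.0335 40.9 F [ 0.1 -0.4 -3. ] M [0.04 0.01 0.02]
axes now tool cm [-0.11 -0.01  5.52] turn 0.02
axes after turn tool cm [-0.11 -0.01  5.52] turn 0.02
side 0.77 [0.4696 0.0373 0.1247]
[[276.84630807 186.07046114]]
top 0.44 [0.4689 0.0401 0.1235]
[[240.89491212 210.14519425]]
```

View pics/c1.png

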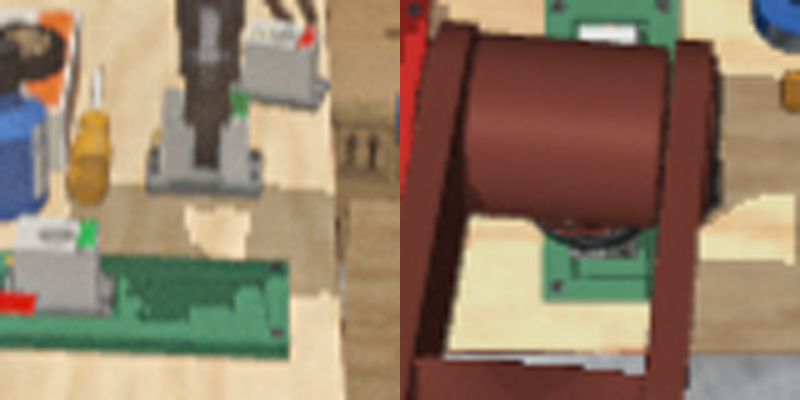

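```bash
python3 - <<'E'
from h import *
p=eyes.read_camera('side');q=cv2.imread('pics/side0.png')
print(onz(p,[[265,219.3],[289,217.7],[289,227.3],[263.3,226]],.014).round(4))
# enlarged pocket regions from initial images, with predicted rim outline
t=eyes.read_camera('top');out=[]
for (x,y,a) in((.4695,.0385,.6),(.468,.207,-2.4)):
    for n,pp in(('side',p),('top',t)):
        im=cv2.imread(f'pics/{n}0.png');u,v=proj(pp,[[x,y,.014]])[0].astype(int)
        k=cv2.resize(im[v-18:v+18,u-22:u+22],None,fx=9,fy=9,interpolation=cv2.INTER_NEAREST)
        c,s=np.cos(np.radians(a)),np.sin(np.radians(a))
        for z,col in((.014,(255,0,255)),(.005,(255,255,0))):
            L=np.array([[i*.037,j*.023] for i,j in((1,1),(1,-1),(-1,-1),(-1,1))])@np.array([[c,s],[-s,c]])+[x,y]
            w_=proj(pp,np.c_[L,[z]*4]);cv2.polylines(k,[((w_-[u-22,v-18]+.5)*9).astype(np.int32)],True,col,1)
        out.append(k)
cv2.imwrite('pics/pk.png',cv2.resize(np.vstack([np.hstack(out[:2]),np.hstack(out[2:])]),None,fx=.9,fy=.9,interpolation=cv2.INTER_AREA))
E
```

```text
[[0.5039 0.0296 0.014 ]
 [0.4301 0.0155 0.014 ]
 [0.4298 0.0646 0.014 ]
 [0.5068 0.0641 0.014 ]]
```

View pics/pk.png

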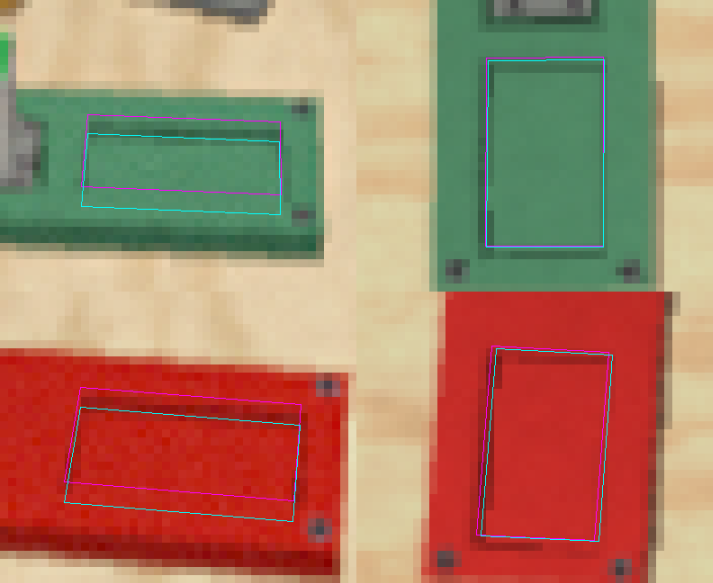

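Emit:
{"method": "apply_moves", "body": {
  "steps": [
    [-1,-0.06,0.1,0.8,0],
    [-1,0,0,1.5,0],
    [-1,0,0,1.8,0],
    [-1,0,0,1.7,0],
    [-1,0,0,1.2,0],
    [-1,0,0,0.6,0],
    [-1,0,0,0.3,0],
    [-1,0,0,0,0],
    [-1,0,0,0,0],
    [-1,0,0,0,0]
  ]
}}

```text
time_s: 9.37
ee_pos: [0.4707, 0.0395, 0.2126]
tcp_rot: [[-1.0, -0.01, 0.002], [-0.01, 1.0, -0.0], [-0.002, -0.0, -1.0]]
wrist_force: [0.5, -0.4, -2.5]
grip_width: 0.0335
grip_force: 40.9
```

Emit:
{"method": "apply_moves", "body": {
  "steps": [
    [-1,0,0,0.2,0],
    [-1,0,0,0.2,0],
    [-1,0,0,0.2,0],
    [-1,0,0,0.2,0],
    [-1,0,0,0.2,0],
    [-1,0,0,0.05,0],
    [-1,0,0,0,0],
    [-1,0,0,0,0],
    [-1,0,0,0,0],
    [-1,0,0,0,0]
  ]
}}

```text
time_s: 10.2
ee_pos: [0.4703, 0.0394, 0.204]
tcp_rot: [[-1.0, -0.011, -0.002], [-0.011, 1.0, -0.001], [0.002, -0.001, -1.0]]
wrist_force: [-10.9, -1.3, 20.4]
grip_width: 0.0336
grip_force: 43.6
```

```bash
python3 plan.py .4695 .0395 .0416 90.6
```

```text
t 10.2 grasp pt [0.4699 0.0393 0.049 ] alpha 90.62 tilt z [-2.3e-03 -7.0e-04 -1.0e+00] grip 0.0336 43.6 F [-10.9  -1.3  20.4] M [-0.21  1.22 -0.06]
axes now tool cm [0.04 0.03 0.74] turn 0.02
axes after turn tool cm [0.04 0.03 0.74] turn 0.02
```

Emit:
{"method": "apply_moves", "body": {
  "steps": [
    [-1,0,0,-0.3,0],
    [-1,0,0,-0.3,0],
    [-1,0.15,0,0,0],
    [-1,0.1,0,0,0],
    [-1,0,0,0.2,0],
    [-1,0,0,0.2,0],
    [-1,0,0,0.2,0],
    [-1,0,0,0.1,0],
    [-1,0,0,0,0],
    [-1,0,0,0,0]
  ]
}}

```text
time_s: 11.03
ee_pos: [0.4674, 0.0395, 0.1999]
tcp_rot: [[-1.0, -0.01, -0.001], [-0.01, 1.0, 0.0], [0.001, 0.0, -1.0]]
wrist_force: [-0.3, 0.0, -3.4]
grip_width: 0.0336
grip_force: 40.5
```

```bash
python3 plan.py .467 .0395 .0416 90.6
```

```text
t 11.03 grasp pt [0.4673 0.0395 0.0449] alpha 90.59 tilt z [-6.e-04  0.e+00 -1.e+00] grip 0.0336 40.5 F [-0.3  0.  -3.4] M [-0.02  0.   -0.03]
axes now tool cm [ 0.03 -0.    0.33] turn -0.01
axes after turn tool cm [ 0.03 -0.    0.33] turn -0.01
```

Emit:
{"method": "apply_moves", "body": {
  "steps": [
    [-1,0,0,0.1,0],
    [-1,0,0,0.1,0],
    [-1,0,0,0.08,0],
    [-1,0,0,0.05,0],
    [-1,0,0,0.05,0],
    [-1,0,0,0,0],
    [-1,0,0,0,0],
    [-1,0,0,0,0],
    [-1,0,0,0,0],
    [-1,0,0,0,0]
  ]
}}

```text
time_s: 11.87
ee_pos: [0.4677, 0.0395, 0.1969]
tcp_rot: [[-1.0, -0.01, 0.0], [-0.01, 1.0, 0.0], [-0.0, 0.0, -1.0]]
wrist_force: [-2.0, 0.4, 6.2]
grip_width: 0.0337
grip_force: 41.3
```

```bash
python3 plan.py .467 .0395 .12 90.6
```

```text
t 11.87 grasp pt [0.4677 0.0395 0.0419] alpha 90.6 tilt z [ 0.  0. -1.] grip 0.0337 41.3 F [-2.   0.4  6.2] M [ 0.04  0.69 -0.02]
axes now tool cm [ 0.07 -0.   -7.81] turn -0.0
axes after turn tool cm [ 0.07 -0.   -7.81] turn -0.0
```

Emit:
{"method": "apply_moves", "body": {
  "steps": [
    [0,0,0,0,0],
    [0.8,0,0,0,0],
    [0.8,0,0,0,0],
    [0.8,0,0,0,0],
    [0.8,0,0,0,0],
    [0.8,0,0,-0.8,0],
    [0.8,0,0,-1.8,0],
    [0.8,0,0,-2.4,0],
    [0.8,0,0,-2.4,0],
    [0.8,0,0,-1.2,0]
  ]
}}

```text
time_s: 12.7
ee_pos: [0.4686, 0.0395, 0.2859]
tcp_rot: [[-1.0, -0.01, 0.005], [-0.01, 1.0, -0.0], [-0.005, -0.0, -1.0]]
wrist_force: [1.3, -0.1, 1.0]
grip_width: 0.0768
grip_force: 0.0
```

```bash
python3 plan.py .4198 -.235 .12 78; python3 - <<'E'
from h import *
p=eyes.read_camera('side')
u,v=proj(p,[[.467,.0395,.03]])[0].astype(int);k=p['image'][v-25:v+25,u-40:u+25]
cv2.imwrite('pics/g2.png',cv2.resize(k[:,:,::-1],None,fx=8,fy=8,interpolation=cv2.INTER_CUBIC))
E
```

```text
t 12.7 grasp pt [0.4694 0.0394 0.1309] alpha 90.6 tilt z [ 5.e-03 -3.e-04 -1.e+00] grip 0.0768 0.0 F [ 1.3 -0.1  1. ] M [-0.04  0.02  0.01]
axes now tool cm [  5.24 -27.39   1.09] turn 12.6
axes after turn tool cm [ -0.86 -27.87   1.09] turn 12.6
```

View pics/g2.png

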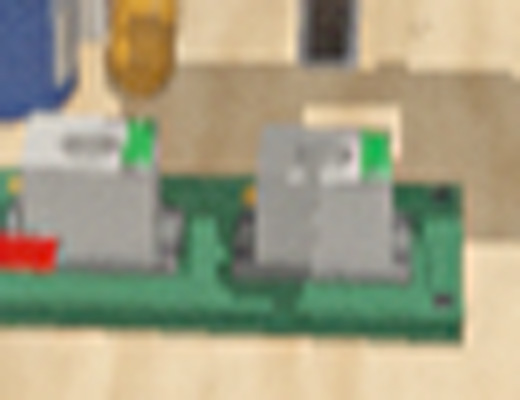

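Emit:
{"method": "apply_moves", "body": {
  "steps": [
    [1,0,0,0,3],
    [1,0,0,0,5],
    [1,0,0,0,4.6],
    [1,0,-1,0,0],
    [1,-0.1,-2.4,0,0],
    [1,-0.1,-3.2,0,0],
    [1,-0.2,-3.4,0,0],
    [1,-0.2,-3.4,0,0],
    [1,-0.1,-3.4,0,0],
    [1,-0.1,-3.4,0,0]
  ]
}}

```text
time_s: 13.58
ee_pos: [0.4323, -0.1616, 0.2822]
tcp_rot: [[-0.979, 0.206, -0.0], [0.206, 0.979, -0.0], [0.0, -0.0, -1.0]]
wrist_force: [1.2, -0.3, 0.4]
grip_width: 0.0856
grip_force: 0.0
```

Emit:
{"method": "apply_moves", "body": {
  "steps": [
    [1,0,-3.2,0,0],
    [1,0,-2.4,0.5,0],
    [1,0,-1.4,0.6,0],
    [1,0,-0.5,0,0],
    [1,0,0,0,0],
    [1,0,0,0,0],
    [1,0,0,0,0],
    [1,0,0,0,0],
    [1,0,0,0,0],
    [1,0,0,0,0]
  ]
}}

```text
time_s: 14.42
ee_pos: [0.418, -0.2324, 0.2716]
tcp_rot: [[-0.978, 0.206, 0.0], [0.206, 0.978, -0.0], [-0.0, -0.0, -1.0]]
wrist_force: [0.2, 1.1, 0.9]
grip_width: 0.0851
grip_force: 0.0
```

```bash
python3 plan.py .4198 -.235 .037 78
```

```text
t 14.42 grasp pt [ 0.418  -0.2324  0.1166] alpha 78.08 tilt z [ 2.e-04 -1.e-04 -1.e+00] grip 0.0851 0.0 F [0.2 1.1 0.9] M [-0.02  0.07  0.  ]
axes now tool cm [-0.23 -0.21  7.96] turn 0.08
axes after turn tool cm [-0.23 -0.21  7.96] turn 0.08
```

Emit:
{"method": "apply_moves", "body": {
  "steps": [
    [1,-0.2,-0.2,1,0],
    [1,0,0,1.7,0],
    [1,0,0,1.8,0],
    [1,0,0,1.6,0],
    [1,0,0,1.2,0],
    [1,0,0,0.65,0],
    [1,0,0,0,0],
    [0,0,0,0,0],
    [-1,0,0,0,0],
    [-1,0,0,0,0]
  ]
}}

```text
time_s: 15.25
ee_pos: [0.4198, -0.2359, 0.1928]
tcp_rot: [[-0.978, 0.208, 0.002], [0.208, 0.978, -0.001], [-0.002, -0.001, -1.0]]
wrist_force: [0.3, -0.1, 1.2]
grip_width: 0.0513
grip_force: 0.0
```

Emit:
{"method": "apply_moves", "body": {
  "steps": [
    [-1,0,0,0,0],
    [-1,0,0,0,0],
    [-1,0,0,0,0],
    [-1,0,0,0,0],
    [-1,0,0,0,0],
    [-1,0,0,0,0],
    [-1,0,0,0,0],
    [-1,0,0,0,0],
    [-1,0,0,0,0],
    [-1,0,0,0,0]
  ]
}}

```text
time_s: 16.08
ee_pos: [0.4199, -0.236, 0.1929]
tcp_rot: [[-0.978, 0.208, 0.002], [0.208, 0.978, -0.001], [-0.002, -0.001, -1.0]]
wrist_force: [-0.2, 0.1, 6.7]
grip_width: 0.0334
grip_force: 41.8
```

```bash
python3 plan.py .4665 .208 .200 92.5
```

```text
t 16.08 grasp pt [ 0.4201 -0.2361  0.0379] alpha 77.99 tilt z [ 0.0016 -0.0012 -1.    ] grip 0.0334 41.8 F [-0.2  0.1  6.7] M [ 0.11  0.02 -0.04]
axes now tool cm [  4.7   44.41 -16.21] turn -14.51
axes after turn tool cm [ -6.57  44.17 -16.21] turn -14.51
```

Emit:
{"method": "apply_moves", "body": {
  "steps": [
    [-1,0,0,-0.5,0],
    [-1,0,0,-1.2,0],
    [-1,0,0,-1.8,0],
    [-1,0,0,-2,-1.5],
    [-1,0,0,-2,-3],
    [-1,0,0,-1.5,-3],
    [-1,0,0,-1,-2],
    [-1,-0.1,0.8,0,0],
    [-1,-0.1,1.8,0,0],
    [-1,-0.2,2.8,0,0]
  ]
}}

```text
time_s: 16.92
ee_pos: [0.4251, -0.1817, 0.2911]
tcp_rot: [[-0.999, 0.048, -0.001], [0.048, 0.999, -0.0], [0.001, -0.0, -1.0]]
wrist_force: [0.6, 0.7, -2.4]
grip_width: 0.0337
grip_force: 40.9
```

Emit:
{"method": "apply_moves", "body": {
  "steps": [
    [-1,-0.2,3.3,0,0],
    [-1,-0.2,3.3,0,0],
    [-1,-0.2,3.3,0,0],
    [-1,-0.2,3.3,0,0],
    [-1,-0.2,3.3,0,0],
    [-1,-0.2,3.3,0,0],
    [-1,-0.2,3.3,0,0],
    [-1,-0.2,3.3,0,0],
    [-1,-0.2,3.3,0,0],
    [-1,-0.2,3.3,0,0]
  ]
}}

```text
time_s: 17.75
ee_pos: [0.4584, 0.1491, 0.2901]
tcp_rot: [[-0.999, 0.044, -0.003], [0.044, 0.999, -0.0], [0.003, -0.001, -1.0]]
wrist_force: [0.6, 0.6, -2.6]
grip_width: 0.0338
grip_force: 40.9
```

Emit:
{"method": "apply_moves", "body": {
  "steps": [
    [-1,-0.2,2.8,0,0],
    [-1,-0.1,1.8,0,0],
    [-1,0,1,0,0],
    [-1,0,0.3,0,0],
    [-1,0,0,0,0],
    [-1,0,0,0,0],
    [-1,0,0,0,0],
    [-1,0,0,0,0],
    [-1,0,0,0,0],
    [-1,0,0,0,0]
  ]
}}

```text
time_s: 18.58
ee_pos: [0.4657, 0.2053, 0.292]
tcp_rot: [[-0.999, 0.045, 0.0], [0.045, 0.999, -0.0], [-0.0, -0.0, -1.0]]
wrist_force: [-0.3, 0.1, -2.4]
grip_width: 0.0336
grip_force: 40.9
```

```bash
python3 plan.py .4665 .208 .056 87.5; python3 - <<'E'
from h import *
s=eyes.read_camera('side');out=[]
for n in('side','top'):
    p=eyes.read_camera(n)
    for r in models.pinpoint(p,'red_housing_center')[:1]: print(n,r['score'],w(p,r['centre']).round(4))
u,v=proj(s,[[.4665,.208,.08]])[0].astype(int);k=s['image'][v-40:v+40,u-40:u+40]
cv2.imwrite('pics/r1.png',cv2.resize(k[:,:,::-1],None,fx=7,fy=7,interpolation=cv2.INTER_CUBIC))
E
```

```text
t 18.58 grasp pt [0.4657 0.2053 0.137 ] alpha 87.43 tilt z [ 1.e-04 -1.e-04 -1.e+00] grip 0.0336 40.9 F [-0.3  0.1 -2.4] M [0.   0.   0.04]
axes now tool cm [-0.07  0.28  8.1 ] turn -0.07
axes after turn tool cm [-0.07  0.28  8.1 ] turn -0.07
side 0.61 [0.4681 0.2041 0.1205]
top 0.6 [0.4656 0.2052 0.1238]
```

View pics/r1.png

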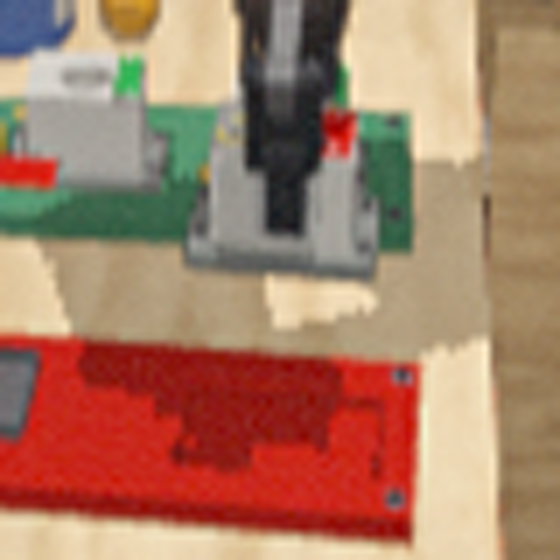

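Emit:
{"method": "apply_moves", "body": {
  "steps": [
    [-1,-0.07,0.28,0.8,0],
    [-1,0,0,1.5,0],
    [-1,0,0,1.8,0],
    [-1,0,0,1.8,0],
    [-1,0,0,1.2,0],
    [-1,0,0,0.6,0],
    [-1,0,0,0.4,0],
    [-1,0,0,0,0],
    [-1,0,0,0,0],
    [-1,0,0,0,0]
  ]
}}

```text
time_s: 19.67
ee_pos: [0.4671, 0.2089, 0.2119]
tcp_rot: [[-0.999, 0.044, 0.002], [0.044, 0.999, 0.001], [-0.002, 0.001, -1.0]]
wrist_force: [0.2, -0.6, -1.9]
grip_width: 0.0335
grip_force: 41.0
```

Emit:
{"method": "apply_moves", "body": {
  "steps": [
    [-1,0,0,0.2,0],
    [-1,0,0,0.2,0],
    [-1,0,0,0.2,0],
    [-1,0,0,0.2,0],
    [-1,0,0,0.05,0],
    [-1,0,0,0,0],
    [-1,0,0,0,0],
    [-1,0,0,0,0],
    [-1,0,0,0,0],
    [-1,0,0,0,0]
  ]
}}

```text
time_s: 20.5
ee_pos: [0.4665, 0.2087, 0.2025]
tcp_rot: [[-0.999, 0.044, 0.0], [0.044, 0.999, 0.0], [-0.0, 0.0, -1.0]]
wrist_force: [0.5, 0.1, -2.7]
grip_width: 0.0336
grip_force: 41.0
```

```bash
python3 plan.py .4665 .208 .0429 87.5
```

```text
t 20.5 grasp pt [0.4665 0.2087 0.0475] alpha 87.49 tilt z [ 2.e-04  1.e-04 -1.e+00] grip 0.0336 41.0 F [ 0.5  0.1 -2.7] M [-0.01  0.02  0.01]
axes now tool cm [-0.   -0.07  0.46] turn -0.01
axes after turn tool cm [-0.   -0.07  0.46] turn -0.01
```

Inside the pocket without contact; set it down.

Emit:
{"method": "apply_moves", "body": {
  "steps": [
    [-1,0,0,0.15,0],
    [-1,0,0,0.12,0],
    [-1,0,0,0.1,0],
    [-1,0,0,0.06,0],
    [-1,0,0,0.05,0],
    [-1,0,0,0.03,0],
    [-1,0,0,0,0],
    [-1,0,0,0,0],
    [-1,0,0,0,0],
    [-1,0,0,0,0]
  ]
}}

```text
time_s: 21.33
ee_pos: [0.4663, 0.2087, 0.198]
tcp_rot: [[-0.999, 0.044, -0.001], [0.044, 0.999, -0.0], [0.001, -0.0, -1.0]]
wrist_force: [-3.0, -1.6, 5.0]
grip_width: 0.0333
grip_force: 41.9
```

```bash
python3 plan.py
```

```text
t 21.33 grasp pt [0.4662 0.2087 0.043 ] alpha 87.5 tilt z [-9.e-04 -3.e-04 -1.e+00] grip 0.0333 41.9 F [-3.  -1.6  5. ] M [-0.2   0.46 -0.03]
```

Emit:
{"method": "apply_moves", "body": {
  "steps": [
    [0,0,0,0,0],
    [0.8,0,0,0,0],
    [0.8,0,0,0,0],
    [0.8,0,0,0,0],
    [0.8,0,0,0,0],
    [0.8,0,0,-0.8,0],
    [0.8,0,0,-1.8,0],
    [0.8,0,0,-2.4,0],
    [0.8,0,0,-2.4,0],
    [0.8,0,0,-1.6,0]
  ]
}}

```text
time_s: 22.17
ee_pos: [0.4671, 0.2089, 0.2901]
tcp_rot: [[-0.999, 0.044, 0.003], [0.044, 0.999, 0.001], [-0.003, 0.001, -1.0]]
wrist_force: [0.3, 0.4, 0.2]
grip_width: 0.0769
grip_force: 0.0
```

Emit:
{"method": "apply_moves", "body": {
  "steps": [
    [1,0,0,-0.8,-3],
    [1,0,0,0,-4.8],
    [1,0,0,0,-4.8],
    [1,0,0,0,-3.2],
    [1,0,1,0,0],
    [1,0.1,2,0,0],
    [1,0.1,2.5,0,0],
    [1,0.2,2.5,0,0],
    [1,0,0,0,0],
    [1,0,0,0,0]
  ]
}}

```text
time_s: 23.0
ee_pos: [0.4435, 0.287, 0.2955]
tcp_rot: [[-0.973, -0.231, 0.0], [-0.231, 0.973, 0.0], [-0.0, -0.0, -1.0]]
wrist_force: [0.1, 0.8, -0.5]
grip_width: 0.0851
grip_force: 0.0
```

```bash
python3 plan.py .4569 .3573 .12 103.3; cat > f3.py <<'E'
from fit import *
for n in('side','top'):
    p=eyes.read_camera(n);save(p,n+'3.png')
    for q in('red_housing_center','loupe_grip','loupe_lens','focus_pointer'):
        for r in models.pinpoint(p,q)[:1]: print(n,q,round(r['score'],2),w(p,r['centre']).round(4))
    if n=='side':
        r=models.cut_out(p,'loupe_grip')
        if r: print(r[0]['score'],fit([(p,r[0]['pixels'],no())],LO,.4455,.3545,.044,.235))
        k=p['image'][240:320,220:325].copy();k=cv2.resize(k[:,:,::-1],None,fx=7,fy=7,interpolation=cv2.INTER_CUBIC)
        a=np.radians(13.3)
        for B in LO: cv2.polylines(k,[cv2.convexHull(((proj(p,tf(B,.4452,.3545,.044,a))-[220,240]+.5)*7).astype(np.int32))],True,(255,0,255),1)
        cv2.imwrite('pics/l3.png',k)
E
python3 f3.py
```

```text
t 23.0 grasp pt [0.4435 0.287  0.1405] alpha 103.38 tilt z [ 2.e-04  0.e+00 -1.e+00] grip 0.0851 0.0 F [ 0.1  0.8 -0.5] M [ 0.03 -0.03  0.03]
axes now tool cm [-2.93  6.53  2.05] turn 0.08
axes after turn tool cm [-2.92  6.53  2.05] turn 0.08
side red_housing_center 0.84 [0.4682 0.2083 0.0297]
side loupe_grip 0.65 [0.4441 0.358  0.0438]
side loupe_lens 0.7 [0.5318 0.374  0.0446]
side focus_pointer 0.46 [0.5458 0.2067 0.1275]
0.75 [ 0.4471  0.3548 12.9828  0.0857]
top red_housing_center 0.64 [0.4651 0.2049 0.0311]
top loupe_lens 0.63 [0.5306 0.3701 0.0475]
top focus_pointer 0.62 [ 0.4224 -0.4155 -0.0007]
```

View pics/l3.png

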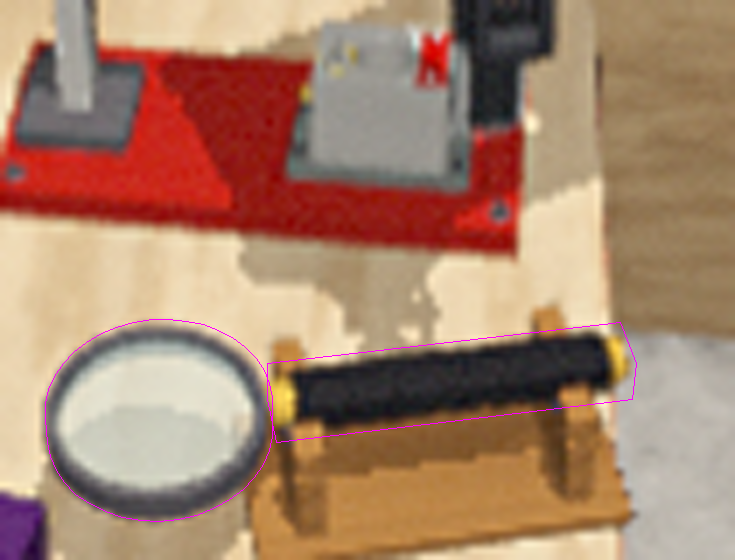

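Emit:
{"method": "apply_moves", "body": {
  "steps": [
    [1,-0.4,0.8,0,0],
    [1,-0.8,1.8,0,0],
    [1,-0.9,2.1,0.5,0],
    [1,-0.6,1.3,0.8,0],
    [1,-0.2,0.5,1,0],
    [1,0,0,1.5,0],
    [1,0,0,1,0],
    [1,0,0,0,0],
    [1,0,0,0,0],
    [1,0,0,0,0]
  ]
}}

```text
time_s: 24.38
ee_pos: [0.4575, 0.3553, 0.2475]
tcp_rot: [[-0.973, -0.23, 0.0], [-0.23, 0.973, 0.0], [-0.0, -0.0, -1.0]]
wrist_force: [0.0, -0.0, 0.4]
grip_width: 0.0852
grip_force: 0.0
```

```bash
python3 plan.py .4569 .3573 .0440 103.2
```

```text
t 24.38 grasp pt [0.4575 0.3553 0.0925] alpha 103.27 tilt z [ 1.e-04  0.e+00 -1.e+00] grip 0.0852 0.0 F [ 0.  -0.   0.4] M [ 0.04 -0.04 -0.02]
axes now tool cm [0.01 0.21 4.85] turn 0.07
axes after turn tool cm [0.02 0.21 4.85] turn 0.07
```

Emit:
{"method": "apply_moves", "body": {
  "steps": [
    [1,0,0.2,0.7,0],
    [1,0,0,1.2,0],
    [1,0,0,1.2,0],
    [1,0,0,1,0],
    [1,0,0,0.75,0],
    [1,0,0,0,0],
    [0,0,0,0,0],
    [-0.4,0,0,0,0],
    [-1,0,0,0,0],
    [-1,0,0,0,0]
  ],
  "force": 20
}}

```text
time_s: 25.22
ee_pos: [0.4573, 0.3577, 0.1995]
tcp_rot: [[-0.973, -0.23, 0.001], [-0.23, 0.973, 0.001], [-0.001, 0.0, -1.0]]
wrist_force: [0.2, 0.3, 0.1]
grip_width: 0.0386
grip_force: 0.0
```

Emit:
{"method": "apply_moves", "body": {
  "steps": [
    [-1,0,0,0,0],
    [-1,0,0,0,0],
    [-1,0,0,0,0],
    [-1,0,0,0,0],
    [-1,0,0,0,0],
    [-1,0,0,0,0],
    [-1,0,0,0,0],
    [-1,0,0,0,0],
    [-1,0,0,0,0],
    [-1,0,0,0,0]
  ]
}}

```text
time_s: 26.05
ee_pos: [0.4573, 0.3576, 0.1995]
tcp_rot: [[-0.973, -0.23, 0.001], [-0.23, 0.973, 0.0], [-0.001, -0.0, -1.0]]
wrist_force: [-1.2, -1.6, 5.6]
grip_width: 0.0178
grip_force: 22.8
```

```bash
python3 plan.py
```

```text
t 26.05 grasp pt [0.4574 0.3576 0.0445] alpha 103.31 tilt z [ 8.e-04  1.e-04 -1.e+00] grip 0.0178 22.8 F [-1.2 -1.6  5.6] M [-0.31  0.04  0.12]
```

Emit:
{"method": "apply_moves", "body": {
  "steps": [
    [-1,0,0,0,0],
    [-1,0,0,0,0],
    [-1,0,0,0,0],
    [-1,0,0,-0.2,0],
    [-1,0,0,-0.5,0],
    [-1,0,0,-0.9,0],
    [-1,0,0,-1.2,0],
    [-1,0,0,-1.4,0],
    [-1,0,0,-1.4,0],
    [-1,0,0,-1.2,0]
  ],
  "force": 70
}}

```text
time_s: 26.88
ee_pos: [0.4571, 0.3578, 0.2688]
tcp_rot: [[-0.973, -0.23, 0.001], [-0.23, 0.973, 0.001], [-0.002, 0.001, -1.0]]
wrist_force: [0.1, -0.7, -1.5]
grip_width: 0.0168
grip_force: 68.2
```

Emit:
{"method": "apply_moves", "body": {
  "steps": [
    [-1,0,0,-0.8,0],
    [-1,0,0,-0.4,0],
    [-1,0,0,0,0],
    [-1,0,0,0,0],
    [-1,0,0,0,0],
    [-1,0,0,0,0],
    [-1,0,0,0,0],
    [-1,0,0,0,0],
    [-1,0,0,0,0],
    [-1,0,0,0,0]
  ]
}}

```text
time_s: 27.72
ee_pos: [0.4569, 0.3575, 0.2785]
tcp_rot: [[-0.973, -0.23, -0.0], [-0.23, 0.973, -0.0], [0.0, -0.0, -1.0]]
wrist_force: [0.4, -0.0, -0.0]
grip_width: 0.0164
grip_force: 68.2
```

```bash
python3 plan.py; cat > f4.py <<'E'
from fit import *
from cell import telemetry
s=telemetry.observe();R=np.array(s['tcp_rot']);g=np.array(s['ee_pos'])+.155*R[:,2];fw=-R[:,0]
for n in('side','top'):
    p=eyes.read_camera(n)
    for q in('loupe_lens','loupe_grip','red_housing_center','focus_pointer'):
        for r in models.pinpoint(p,q)[:1]: print(n,q,round(r['score'],2),w(p,r['centre']).round(4))
    if n=='side':
        e=g+fw*.078;u,v=proj(p,e)[0].astype(int);u0,v0=u-45,v-40
        k=cv2.resize(p['image'][v0:v0+80,u0:u0+105][:,:,::-1],None,fx=7,fy=7,interpolation=cv2.INTER_CUBIC)
        t=np.arctan2(fw[1],fw[0]);b=g-fw*.012
        for B in LO: cv2.polylines(k,[cv2.convexHull(((proj(p,tf(B,*b,t))-[u0,v0]+.5)*7).astype(np.int32))],True,(255,0,255),1)
        cv2.imwrite('pics/l4_%d.png'%int(s['time_s']*10),k)
print('lens pred',e,int(s['time_s']*10))
E
python3 f4.py
```

```text
t 27.72 grasp pt [0.4568 0.3574 0.1235] alpha 103.29 tilt z [-4.e-04 -2.e-04 -1.e+00] grip 0.0164 68.2 F [ 0.4 -0.  -0. ] M [-0.   -0.02 -0.02]
side loupe_lens 0.95 [0.5321 0.3784 0.1238]
side loupe_grip 0.73 [0.4445 0.3599 0.1207]
side red_housing_center 0.56 [0.4658 0.2118 0.0304]
side focus_pointer 0.61 [0.5316 0.3756 0.1207]
top loupe_lens 0.64 [0.4661 0.2076 0.0319]
top loupe_grip 0.69 [0.4394 0.3557 0.1246]
top red_housing_center 0.58 [0.4666 0.2072 0.0324]
top focus_pointer 0.55 [0.5454 0.2042 0.1235]
lens pred [0.53272907 0.37537746 0.12351292] 277
```

View pics/l4_277.png

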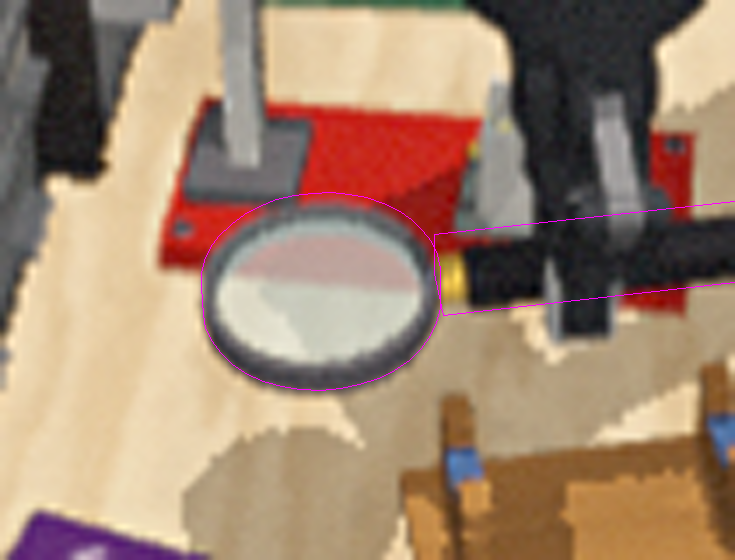

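```bash
python3 - <<'E'
import numpy as np,math
a=math.radians(13.3)
print(.4665-.078*math.cos(a),.2087-.078*math.sin(a))
E
python3 plan.py .3906 .1908 .1255 103.3
```

```text
0.39059204792338714 0.19075612049932786
t 28.22 grasp pt [0.4569 0.3575 0.1238] alpha 103.3 tilt z [ 1.e-04  1.e-04 -1.e+00] grip 0.0171 68.2 F [-0.1  0.4 -2. ] M [-0.01 -0.01 -0.01]
axes now tool cm [ 10.29 -14.7   -0.17] turn -0.0
axes after turn tool cm [ 10.29 -14.7   -0.17] turn -0.0
```

Emit:
{"method": "apply_moves", "body": {
  "steps": [
    [-1,0.3,-0.5,0,0],
    [-1,0.7,-1,0,0],
    [-1,1.1,-1.5,0,0],
    [-1,1.4,-2,0,0],
    [-1,1.5,-2.2,0,0],
    [-1,1.5,-2.2,0,0],
    [-1,1.4,-2,-0.1,0],
    [-1,1.1,-1.5,-0.1,0],
    [-1,0.7,-1,0,0],
    [-1,0.4,-0.5,0,0]
  ]
}}

```text
time_s: 29.05
ee_pos: [0.391, 0.1928, 0.2807]
tcp_rot: [[-0.973, -0.229, -0.0], [-0.229, 0.973, -0.0], [0.0, -0.0, -1.0]]
wrist_force: [0.5, 0.5, -1.1]
grip_width: 0.0171
grip_force: 68.4
```

Emit:
{"method": "apply_moves", "body": {
  "steps": [
    [-1,0.2,-0.3,0,0],
    [-1,0,0,0,0],
    [-1,0,0,0,0],
    [-1,0,0,0,0],
    [-1,0,0,0,0],
    [-1,0,0,0,0],
    [-1,0,0,0,0],
    [-1,0,0,0,0],
    [-1,0,0,0,0],
    [-1,0,0,0,0]
  ]
}}

```text
time_s: 29.88
ee_pos: [0.3905, 0.1908, 0.2808]
tcp_rot: [[-0.973, -0.23, -0.0], [-0.23, 0.973, -0.0], [0.0, -0.0, -1.0]]
wrist_force: [0.5, 0.0, -1.6]
grip_width: 0.0166
grip_force: 68.4
```

```bash
python3 plan.py .3906 .1908 .1255 103.3; python3 f4.py; ls pics/l4*
```

```text
t 29.88 grasp pt [0.3905 0.1908 0.1258] alpha 103.3 tilt z [-1.e-04 -0.e+00 -1.e+00] grip 0.0166 68.4 F [ 0.5  0.  -1.6] M [ 0.04 -0.01 -0.02]
axes now tool cm [-0.01 -0.    0.03] turn 0.0
axes after turn tool cm [-0.01 -0.    0.03] turn 0.0
side loupe_lens 0.63 [0.4659 0.2063 0.1241]
side loupe_grip 0.61 [0.3795 0.1905 0.1227]
side red_housing_center 0.61 [0.4673 0.2131 0.0308]
side focus_pointer 0.55 [0.549  0.2024 0.1286]
top loupe_lens 0.56 [0.4646 0.2022 0.1241]
top red_housing_center 0.41 [0.4669 0.2051 0.0316]
top focus_pointer 0.55 [0.5467 0.2058 0.1264]
lens pred [0.4663632  0.20875253 0.12574915] 298
pics/l4_277.png
pics/l4_298.png
```

View pics/l4_298.png

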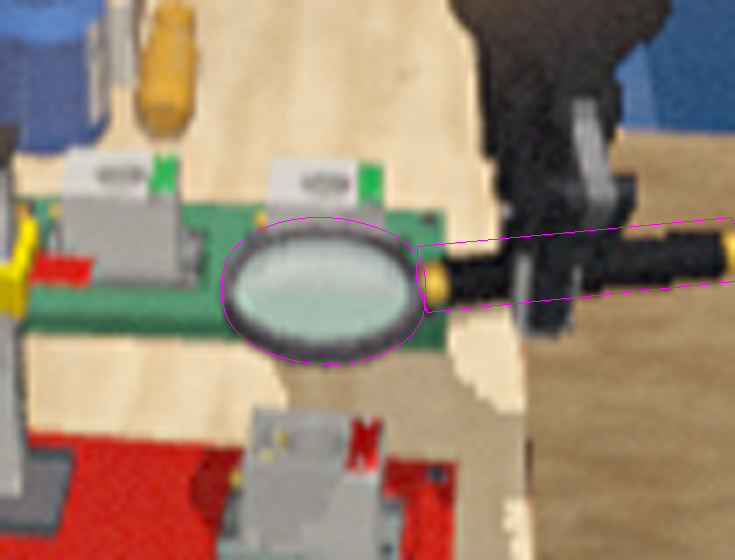

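```bash
python3 - <<'E'
from h import *
A=[eyes.read_camera('side') for _ in range(8)];p=A[0]
im=np.mean([a['image'].astype(float) for a in A],0)
cv2.imwrite('pics/ptr.png',cv2.resize(im[200:245,225:305][:,:,::-1].astype(np.uint8),(800,450),interpolation=cv2.INTER_NEAREST))
r=im[...,0]-np.maximum(im[...,1],im[...,2])
print(r[216:230,232:247].astype(int))
for x in(.55,.553):print([ (z,proj(p,[[x,.2045,z]])[0].round(2)) for z in(.12,.125,.13)])
# lens rim: bottom/top in column of centre
for z in(.1245,.1258): print(z,proj(p,[[.4664,.2087,z]])[0])
E
```

```text
[[ 24  31  22 -24 -56 -25   1   4   4   4   3   3   3   3   4]
 [ 19  26  27  -1 -47 -18   4   4   4   4   3   4   3   3   3]
 [ 19  25  26   4 -37  -3   3   3   4   4   3   4   4   4   3]
 [ 23  23  23   8 -33  -4   0   0   0   1   2   3   3   3   4]
 [ 25  20  21  40   9  12  17  -1  -1  -1   0   1   2   2   4]
 [ 23  16  26 122 113  85  93  70  66  53  55  18   1   3   4]
 [ 22  13  45 170 177 168 171 167 166 167 158  31   0   1   3]
 [ 18  18  88 179 185 180 180 181 184 188 161   5  -4   1   1]
 [ 17  25 141 164 167 173 171 173 179 189 145   1  -4   0   1]
 [ 25  27  88  50  68  83  85  88 110 126  85  -9 -16 -12 -11]
 [ 27  23 -13 -61 -54 -45 -36 -35 -22 -12 -27 -48 -46 -45 -44]
 [ 29  25 -39 -70 -66 -67 -66 -65 -64 -65 -65 -62 -61 -62 -60]
 [ 30  20 -44 -63 -62 -61 -60 -59 -61 -61 -59 -61 -59 -60 -60]
 [ 28  12 -46 -54 -56 -55 -54 -53 -54 -54 -55 -55 -54 -56 -55]]
[(0.12, array([242.72, 225.03])), (0.125, array([242.67, 223.43])), (0.13, array([242.62, 221.83]))]
[(0.12, array([241.54, 224.97])), (0.125, array([241.49, 223.38])), (0.13, array([241.44, 221.77]))]
0.1245 [275.74664501 226.11844635]
0.1258 [275.75801489 225.69975039]
```

View pics/ptr.png

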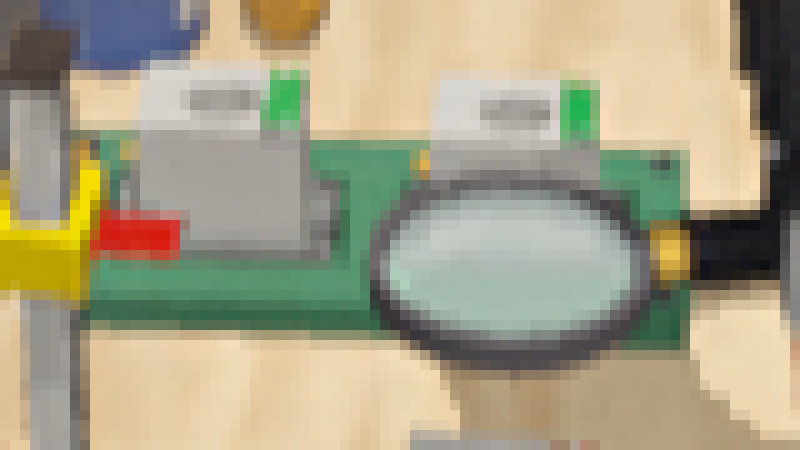

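Emit:
{"method": "apply_moves", "body": {
  "steps": [
    [-1,-0.1,0,-0.05,0],
    [-1,0,0,0,0],
    [-1,0,0,0,0],
    [-1,0,0,0,0],
    [-1,0,0,0,0],
    [-1,0,0,0,0],
    [-1,0,0,0,0],
    [-1,0,0,0,0],
    [-1,0,0,0,0],
    [-1,0,0,0,0]
  ]
}}

```text
time_s: 31.62
ee_pos: [0.3914, 0.191, 0.2813]
tcp_rot: [[-0.973, -0.23, -0.0], [-0.23, 0.973, -0.0], [0.0, -0.0, -1.0]]
wrist_force: [-0.4, 0.4, -2.0]
grip_width: 0.0167
grip_force: 68.4
```

```bash
python3 plan.py; python3 - <<'E'
from cell import arm
print(arm.hand_in())
E
```

```text
t 31.62 grasp pt [0.3914 0.191  0.1263] alpha 103.3 tilt z [-1.e-04 -0.e+00 -1.e+00] grip 0.0167 68.4 F [-0.4  0.4 -2. ] M [ 0.03 -0.    0.  ]
the job is handed in; nothing more can be done
None
```

I seated both housings in their nests, left the loupe held over the rejected one with its lens at about 126 mm (my reading of the pointer), and handed the job in at about 32 s; the green housing caught the pocket rim lightly (about 20 N) before I shifted it in, and I don't know the verdict.

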